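Start the glue-curing timer: throw the toggle lever, press the square button

TASK

Start the curing timer for the glued medallions: on the pale grey control box, push the toggle lever with the fingertips all the way over, away from the robot, then gently press the square button fully in, let it spring back out and withdraw. Press the square button only once the lever is over. Do not touch the two round buttons, and leave everything else on the table where it stands.

Things in the scene. Friction and masses are not known exactly. Their poses are not given: they have to be found in the camera images.
- panel: pale grey metal control box, fixed to the table, 140 x 320 mm, flat top 45 mm above the table; origin at the centre of its underside, x axis across the short side pointing away from the robot, y axis along the long side, z up; its yaw varies within 0.35 rad. The lever stands at the +y end, 115 mm from the centre; the three buttons stand on the long centre line at y = +35, -42 and -119 mm, in any order
- toggle_base: grey block of the toggle lever, 70 x 50 x 25 mm, fixed on the box's top; origin at the centre of its underside (on the box's top), axes as the box's. The lever pivots 22 mm above this origin about the y axis
- toggle_tip (a point): centre of the 26 mm steel ball at the end of the toggle lever, 70 mm from the pivot; the lever's rod is 10 mm thick. The ball's centre is 83 to 92 mm above the box's top and travels about 67 mm, in an arc along the box's +x
- toggle (a joint): angle of the toggle lever in rad: 0 leaning 0.5 rad from upright towards the robot (box's -x), 1.0 (stop) leaning 0.5 rad away from the robot; starts between 0 and 0.2. It has friction (about 1 N at the ball) and stays where it is left
- square_button_base: steel collar of the square button, 55 mm across, 6 mm high, fixed on the box's top; origin at the centre of its underside, axes as the box's
- square_button_top (a point): centre of the top face of the square black button cap, 34 x 34 mm, 18 mm above the box's top when out; the cap slides straight down
- square_button (a joint): how far the square button is pressed, in m: 0 out, 0.006 fully in (stop); a spring needs 1.5 N to start and 4.5 N at the stop and pushes it back out
- wide_button_base: steel collar, 55 mm across, 6 mm high, carrying the wider round black button (40 mm in diameter, its top 18 mm above the box's top); origin at the centre of its underside. Not to be touched
- small_button_base: steel collar, 55 mm across, 6 mm high, carrying the small round black button (24 mm in diameter, its top 18 mm above the box's top); origin at the centre of its underside. Not to be touched
- medallion_big: large loose bronze medallion, 115 mm in diameter, 16 mm thick, lying on the table to the left; origin at the centre of its underside. Bystander
- medallion_1: loose bronze medallion, 55 mm in diameter, 10 mm thick, lying on the large one; origin at the centre of its underside. Bystander
- glue_bottle: loose white glue bottle with a red nozzle, 45 mm in diameter, 131 mm high, standing to the right of the box (a second, fixed one stands at the back of the table); origin at the centre of its underside. Bystander
- wax_jar: loose open white jar, 52 mm in diameter, 58 mm high, close behind the box; origin at the centre of its underside. Bystander
- red_plug: loose red plug with three pins upward, 36 mm in diameter, 50 mm high, close behind the box; origin at the centre of its underside. Bystander
- red_cap: loose red plastic cap, 34 mm in diameter, 28 mm high, close in front of the box; origin at the centre of its underside. Bystander

How it is judged:
By the outcome, as a careful person would: the job done as asked, in the order asked, and still so for the second after the job is handed in, with the robot touching nothing.
It also fails if it takes over 40 s, if anything falls off the work surface, if the arm or the gripper's body presses on something with over 40 N, if the wrist force passes 120 N, or if a joint passes its speed limit or range.

ROBOT

A 7-joint arm with a two-finger parallel gripper is mounted at the origin on a cart in front of the work surface, level with it; the furniture and walls round the work are solid. World frame = base frame: x ahead of the robot, y to its left, z up, the work surface at z = 0. Lengths are in mm, angles in rad, forces in N, time in s.
With the tool pointing down it reaches from about 350 to 900 mm from the base axis. Payload 8.1 kg.
Tool frame: the origin (TCP) lies on the centre line of the jaws, within the pads' length; the fingertips stand 11 mm ahead of it and the grasp point (between the pads) lies 8 mm behind it; z points along the fingers, y is the direction in which the jaws open and shut (so a half turn about z gives the same grasp; the last joint's range is limited). The gripper opens to 85 mm and grips with 20 to 120 N. Pads are 22 mm wide; open, the fingers measure 114 mm over their backs; the gripper's body (76 mm by 85 mm) begins 54 mm behind the grasp point. The pads swing forward as they close: fully open they stand 13 mm farther back than shut.
Start: joints at [-1.234, 0.434, 0.025, 1.573, -0.012, 1.134, -0.075], TCP at [266.126, 565.524, 242.323] pointing down, gripper open.
Joint ranges: [-2.62, 2.62], [-0.44, 2.09], [-1.27, 1.32], [0.08, 2.57], [-1.32, 4.46], [0.12, 2], [-2.74, 2.74]. Speed limits (rad/s): [2.22, 2.22, 3.01, 3.01, 3.14, 3.14, 3.14].

INTERFACE

Orientations are given as a rotation vector (axis times angle).
In Python, from cell import env gives the robot as it stands. The module is installed in compiled form; this text tells all that it offers.
- The arm moves only by the tool step_arm, never from a script. Its argument "plan" is a list that holds one entry, the list of rows, each a list of 6 numbers: the shift along the tool's x, y, z in m, then the turn, a rotation vector about the tool's x, y, z in degrees. A call has 1 to 5 rows; each row is the pose to reach, as a shift and turn from the pose commanded when the call began, along the tool's axes at that moment; what a row does not reach only later rows make up. A row lasts 1/8 s, in which the tool goes at most 62.5 mm and 10.7 degrees, less where a joint would pass 70% of its speed; a pose out of reach is approached as far as the arm can. A call with a gripper value outside its range is refused whole. "gripper" is the closure, from -1 (fully open) to 1 (shut), so that 0 is half open, set as the call begins (left out, the last holds). The fingers move at their own pace and stop on an object; the grip force is fixed at half the most. Time passes only in rows, so rows that repeat a pose let the fingers close. It gives the time, the measured TCP pose, the force and the opening at its end, in the units of the state.
- env.get_obs(): the state, without advancing time (a new reading comes with each control period).
- env.grab_frame(name): name is "scene" or "side" or "wrist"; returns (picture, depth): 480x640x3 uint8, blue, green, red; 480x640 float32, mm along the optical axis (not along the pixel's ray), 0 where there is no reading.
- env.camera_model(name): a dict with "fovy" (degrees; the focal length in pixels is half the picture's height over the tangent of half this angle, whatever the lens; pixels are square), "cx", "cy" (the principal point, pixels), "rvec" (rotation vector, rad) and "tvec" (3), from world to camera coordinates, as OpenCV has them; the wrist camera has in their place "hand_eye" (4x4, takes a point from camera to tool coordinates, whose origin is the TCP and whose axes are the flange's). Camera axes: x right, y down, z forward; pixel columns grow to the right and rows downward; lengths in mm; the calibration is good to about 2 mm. The wrist camera is an equidistant fisheye: a pixel r from the principal point sees the ray r / f radians off the axis. A picture is of the moment at which its call begins: read the wrist's pose just before it. camera_model takes no time and is no camera call.
- env.hand_in(): hands the job in, once; it reports no verdict.
The state is a dict: "clock": time; "joint_pos": joint angles; "joint_vel": joint speeds; "joint_torque": joint torques, N m; "ee_pos": TCP position; "orientation": TCP orientation; "ft_force": force on the tool from outside, world axes, zero at the start; "torque": the same for the moment, N m; "gripper_width": finger opening in mm.
Only numpy, scipy, OpenCV 4.12 (cv2) and the standard library are available. Lean on these libraries where they do the work, as an engineer would, in place of code of your own. Each camera call takes 0.05 s, during which the arm holds its last target.

## Working session

There is one attempt and no reset: what is moved stays moved. The work goes in short steps, Python scripts to look and compute and a tool call to move; the robot and the scene stay as the last step left them, time stands still between calls to the robot, and variables do not carry over. Pictures are saved under pics/ and viewed, and the job is handed in when it is done.

Besides the shell and the picture viewer there is one more tool, called after "Call:" in YAML: its name, and indented under it one key for each argument. step_arm: Moves the arm, as the interface text tells. Its arguments: {"type":"object","properties":{"plan":{"type":"array","items":{"type":"array","items":{"type":"array","items":{"type":"number"}}}},"gripper":{"type":"number"}},"required":["plan"]}

```bash
mkdir -p pics; python3 - <<'E'
from cell import env
import cv2
print(env.get_obs())
for n in ("scene","side","wrist"):
    print(n,env.camera_model(n))
    p,d=env.grab_frame(n); cv2.imwrite(f"pics/{n}0.png",p)
    import numpy as np; np.savez(f"{n}0.npz",p=p,d=d)
E
```

```text
{'clock': 0.0, 'joint_pos': array([-1.23357603,  0.43525357,  0.02498125,  1.57408566, -0.01160173,
        1.13400479, -0.07511963]), 'joint_vel': array([-0.00127598,  0.00069672,  0.0009639 , -0.0010637 , -0.00107436,
        0.00034535,  0.00012406]), 'joint_torque': array([-1.90146180e-03, -6.70472789e+01,  1.02369446e+00, -3.16225541e+01,
        1.53933145e-02,  1.22042143e-02,  5.30360225e-06]), 'ee_pos': array([265.95750318, 565.05328335, 241.51147557]), 'orientation': array([-6.85417822e-01, -3.06569992e+00,  2.50248131e-03]), 'ft_force': array([-0.27420891, -0.41312413,  0.23682642]), 'torque': array([ 0.03208017, -0.0436132 , -0.01467738]), 'gripper_width': 85.37050540140612}
scene {'fovy': 47.2364224193233, 'cx': 319.68045411531455, 'cy': 240.61319541611286, 'rvec': array([ 0.57813899, -2.40362996,  1.5498948 ]), 'tvec': array([ 527.83038472,  179.64297077, 1082.4217055 ])}
side {'fovy': 54.76046063545778, 'cx': 316.6087544414626, 'cy': 239.45112691290743, 'rvec': array([ 2.05073057, -0.50527373,  0.31552315]), 'tvec': array([-465.84002373,  261.73092865,  758.68518059])}
wrist {'fovy': 65.70646984690485, 'cx': 316.40468438123867, 'cy': 232.39777052959334, 'hand_eye': array([[-3.55979131e-04, -9.49378356e-01, -3.14134702e-01,
         7.93102421e+01],
       [ 9.99999812e-01, -4.94720573e-04,  3.61940084e-04,
        -2.43842115e-01],
       [-4.99026982e-04, -3.14134514e-01,  9.49378353e-01,
        -1.31500843e+02],
       [ 0.00000000e+00,  0.00000000e+00,  0.00000000e+00,
         1.00000000e+00]])}
```

View pics/scene0.png

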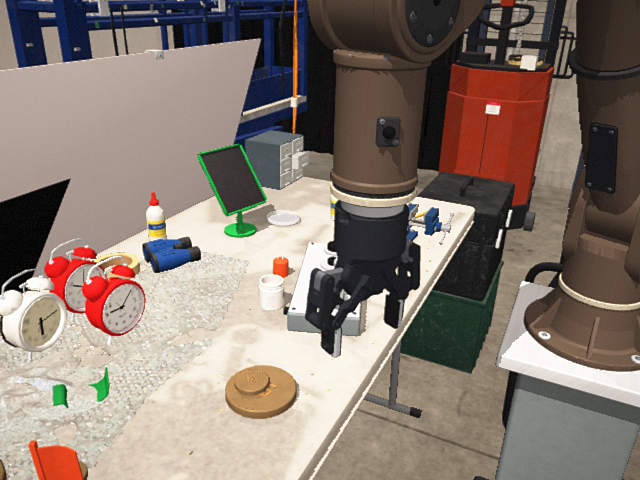

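View pics/side0.png

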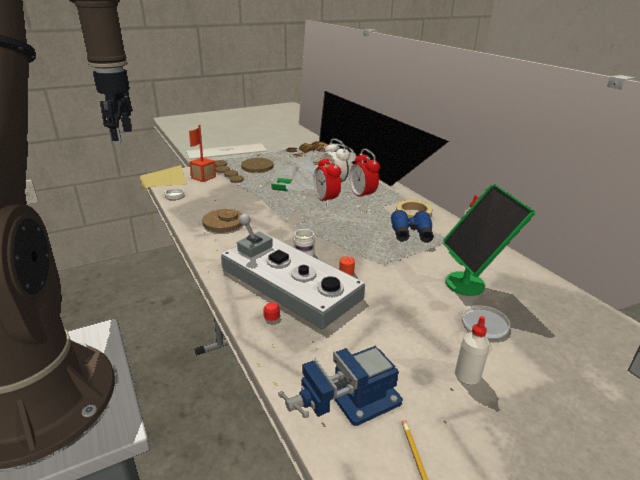

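View pics/wrist0.png

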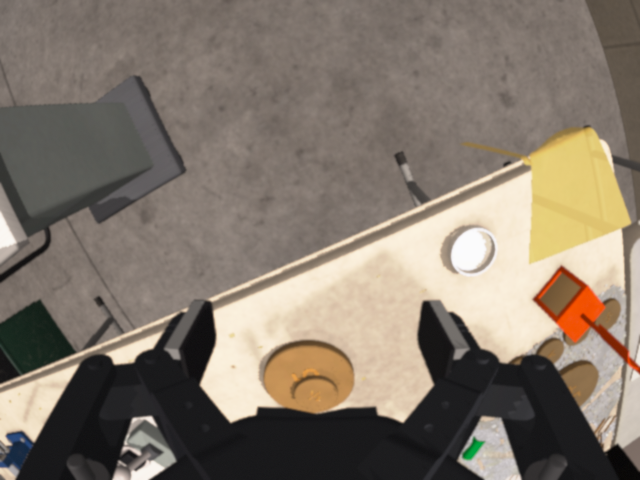

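Side view shows the box at about (290,280): lever ball at (244,219), buttons at (279,258), (303,271) and (331,286). I'll zoom in and use the depth.

```bash
cat > h.py <<'E'
import numpy as np, cv2
from cell import env
from scipy.spatial.transform import Rotation as R
def K(m): f=240/np.tan(np.radians(m['fovy']/2)); return f,m['cx'],m['cy']
def pts(name,d):
    m=env.camera_model(name); f,cx,cy=K(m); v,u=np.mgrid[:480,:640]
    P=np.stack([(u-cx)/f*d,(v-cy)/f*d,d],-1); Rm=cv2.Rodrigues(m['rvec'])[0]
    return (P-m['tvec'])@Rm
def ray(name,u,v,z):
    m=env.camera_model(name); f,cx,cy=K(m); Rm=cv2.Rodrigues(m['rvec'])[0]
    o=-Rm.T@m['tvec']; r=Rm.T@np.array([(u-cx)/f,(v-cy)/f,1]); return o+r*(z-o[2])/r[2]
E
python3 - <<'E'
from h import *
z=np.load('side0.npz'); p=z['p'];d=z['d']
c=cv2.resize(p[190:340,200:380],None,fx=4,fy=4,interpolation=cv2.INTER_CUBIC); cv2.imwrite('pics/crop.png',c)
P=pts('side',d)
for u,v in [(244,219),(244,214),(279,256),(303,270),(331,284),(262,258),(320,277),(345,297),(231,252),(100,128),(272,312),(346,266),(227,216),(475,360)]:
    print(u,v,P[v,u].round(1))
# top plane mask
m=(P[...,2]>40)&(P[...,2]<50)&(d>0)
m[:,:200]=0;m[:200]=0;m[345:]=0;m[:,400:]=0
g=m&(p.min(-1)>150)
n,l,s,ce=cv2.connectedComponentsWithStats(g.astype(np.uint8)); i=1+s[1:,4].argmax()
g=l==i; q=P[g]; print(g.sum(),q[:,2].mean())
rc=cv2.minAreaRect(q[:,:2].astype(np.float32)); print(rc, cv2.boxPoints(rc))
# black caps
k=(p.max(-1)<70)&(P[...,2]>52)&(P[...,2]<72)&m*0+((p.max(-1)<60)&(P[...,2]>55)&(P[...,2]<72))
k[:,:200]=0;k[:200]=0;k[345:]=0;k[:,400:]=0
n,l,s,ce=cv2.connectedComponentsWithStats(k.astype(np.uint8))
for i in range(1,n):
    if s[i,4]>20: q=P[l==i]; r=cv2.minAreaRect(q[:,:2].astype(np.float32));print(s[i],ce[i],q.mean(0),r)
E
```

```text
244 219 [448.4 194.1 137.9]
244 214 [453.8 207.5 143. ]
279 256 [502.3 130.1  62.2]
303 270 [524.4  54.9  63. ]
331 284 [552.9 -15.4  62.2]
262 258 [476.2 167.9  42.9]
320 277 [558.1  40.3  43.4]
345 297 [571.9 -41.2  40. ]
231 252 [421.4 223.9  43.3]
100 128 [ 282.3 1686.1  -41.5]
272 312 [430.    6.4  18.9]
346 266 [642.9  70.2  29.1]
227 216 [484.6 443.   22.3]
475 360 [ 664.  -306.5   56.7]
2994 43.98048595474487
((516.6734619140625, 105.34566497802734), (138.16110229492188, 314.3194885253906), 20.59527015686035) [[396.72473 228.16101]
 [507.29114 -66.06985]
 [636.6222  -17.46968]
 [526.0558  276.76117]]
[269 250  19  13 144] [278.20138889 255.93055556] [501.78700483 133.42299546  60.69604292] ((502.94708251953125, 135.8817138671875), (33.88637924194336, 32.79033660888672), 17.28492546081543)
[299 265   9   8  61] [303.03278689 268.81967213] [528.11450765  62.18490262  60.57872193] ((529.7125244140625, 65.5151138305664), (23.728803634643555, 17.243349075317383), 63.29447555541992)
[322 277  18  14 196] [330.35204082 283.25510204] [553.96467337 -10.90633859  60.91074181] ((554.7244262695312, -8.67024040222168), (34.981136322021484, 36.88771057128906), 24.27140998840332)
```

View pics/crop.png

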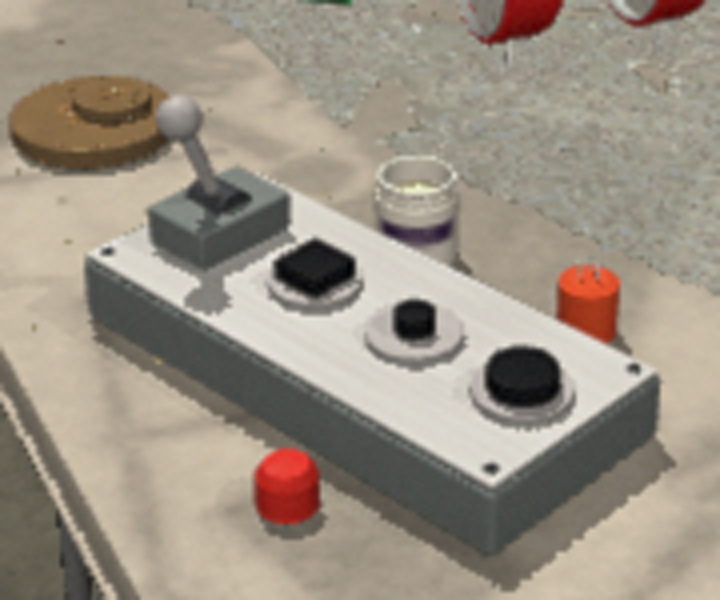

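Wide view and zoom agree: order from the lever is square, small, wide. The yaw is about 0.35 rad, the centre about (516,105), the square cap about (503,136), and the lever base about (477,213). I'll move there closed and turn the jaws along the box's x axis.

Call:
step_arm:
  plan:
    - [[-0.028,-0.029,0,0,0,5],[-0.056,-0.058,0,0,0,10],[-0.084,-0.087,0,0,0,15],[-0.112,-0.116,0,0,0,20],[-0.14,-0.145,0,0,0,25]]
  gripper: 1

```text
clock: 0.78
ee_pos: [331.3, 373.3, 242.2]
orientation: [-1.337, -2.843, 0.0]
ft_force: [0.6, 0.6, 0.6]
gripper_width: 0.3
```

Call:
step_arm:
  plan:
    - [[-0.038,-0.014,0,0,0,4],[-0.076,-0.028,0,0,0,8],[-0.114,-0.043,0,0,0,12],[-0.152,-0.057,0,0,0,16],[-0.188,-0.071,0,0,0,19.6]]

```text
clock: 1.4
ee_pos: [397.1, 183.4, 242.3]
orientation: [-1.801, -2.574, -0.0]
ft_force: [0.8, 0.1, 0.0]
gripper_width: 0.2
```

```bash
python3 - <<'E'
from h import *
o=env.get_obs(); print(o['clock'],o['ee_pos'],R.from_rotvec(o['orientation']).as_matrix().round(3))
for n in ("side","wrist"):
    p,d=env.grab_frame(n); cv2.imwrite(f"pics/{n}1.png",p)
    np.savez(f"{n}1.npz",p=p,d=d)
E
```

```text
1.4 [397.05551168 183.38677322 242.29603106] [[-0.343  0.939  0.   ]
 [ 0.939  0.343  0.   ]
 [ 0.     0.    -1.   ]]
```

View pics/wrist1.png

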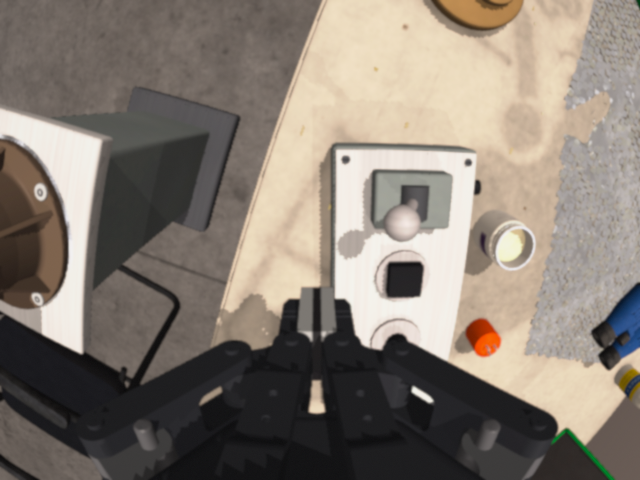

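View pics/side1.png

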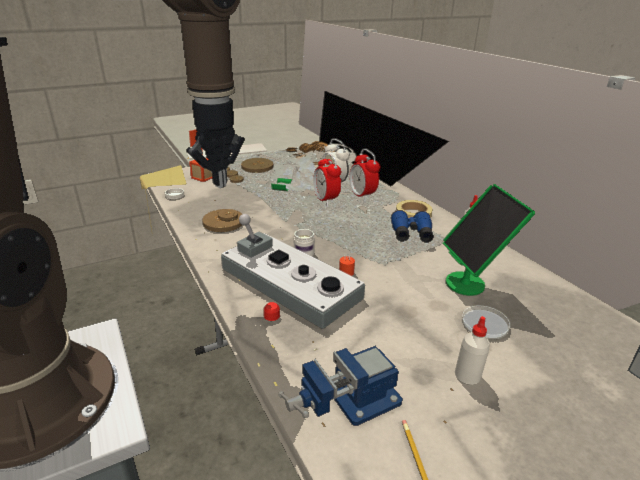

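Wrist view: ball at (402,223), toggle base around (412,198), square cap at (404,279), small button at (396,340). Now cast these with the fisheye model.

```bash
cat >> h.py <<'E'
def wray(u,v,z,pos,rv):
    m=env.camera_model('wrist'); f,cx,cy=K(m); H=np.array(m['hand_eye']); x,y=u-cx,v-cy; r=np.hypot(x,y); t=r/f
    c=np.array([np.sin(t)*x/r,np.sin(t)*y/r,np.cos(t)]); Rm=R.from_rotvec(rv).as_matrix()
    o=Rm@H[:3,3]+pos; w=Rm@H[:3,:3]@c; return o+w*(z-o[2])/w[2]
E
python3 - <<'E'
from h import *
o=env.get_obs(); pos=o['ee_pos'];rv=o['orientation']
m=env.camera_model('side'); f,cx,cy=K(m); c=cv2.Rodrigues(m['rvec'])[0]@pos+m['tvec']; print('tcp side px',c[:2]/c[2]*f+[cx,cy])
p=np.load('wrist1.npz')['p']; 
s=p[255:305,380:430]; k=(s.max(-1)<60).astype(np.uint8)
n,l,st,ce=cv2.connectedComponentsWithStats(k); i=1+st[1:,4].argmax(); cs=ce[i]+[380,255]; print('sq',cs,st[i],wray(*cs,63,pos,rv))
ex=np.array([.939,.343]);ey=np.array([-.343,.939])
# base block top corners (z 70), box corners z45
B=[]
for n,u,v,zz in [('ball',402,223,130),('ballhi',402,223,135),('bTL',375,171,70),('bTR',450,172,70),('screwL',345.5,159.5,45),('screwR',468,162,45),('box corner L',334,147,45),('boxR',475,151,45)]:
    w=wray(u,v,zz,pos,rv); print(n,w.round(1),'box xy rel tcp',(ex@(w-pos)[:2]).round(1),(ey@(w-pos)[:2]).round(1))
sd=np.load('side1.npz'); P=pts('side',sd['d']); q=P[205:228,236:254].reshape(-1,3); q=q[(q[:,2]>118)&(q[:,2]<150)&(q[:,1]>150)&(q[:,1]<240)]
A=np.c_[2*q,np.ones(len(q))]; s=np.linalg.lstsq(A,(q**2).sum(1),rcond=None)[0]; print('ball sphere',s[:3],np.sqrt(s[3]+s[:3]@s[:3]),len(q))
E
```

```text
tcp side px [219.59234925 181.19802152]
sq [403.67399267 278.83516484] [   7    8   35   33 1092] [499.49026702 143.45736439  63.        ]
ball [452.9 206.6 130. ] box xy rel tcp 60.6 5.4
ballhi [451.2 207.7 135. ] box xy rel tcp 59.4 6.9
bTL [433.4 228.2  70. ] box xy rel tcp 49.7 32.4
bTR [495.4 251.6  70. ] box xy rel tcp 115.9 33.0
screwL [409.8 226.3  45. ] box xy rel tcp 26.9 38.7
screwR [518.8 266.9  45. ] box xy rel tcp 143.1 39.4
box corner L [396.3 233.3  45. ] box xy rel tcp 16.6 49.8
boxR [521.2 279.3  45. ] box xy rel tcp 149.7 50.2
ball sphere [452.224475   203.79731207 131.94883186] 11.55607624888103 104
```

Call:
step_arm:
  plan:
    - [[0.003,0,0.03,0,0,0],[0.003,0,0.06,0,0,0],[0.003,0,0.09,0,0,0],[0.003,0,0.115,0,0,0],[0.003,0,0.115,0,0,0]]

```text
clock: 2.12
ee_pos: [394.5, 187.4, 126.0]
orientation: [-1.796, -2.576, 0.006]
ft_force: [-0.7, -0.0, -0.3]
gripper_width: -0.1
```

```bash
python3 - <<'E'
from h import *
print(env.get_obs()['ft_force'])
p,d=env.grab_frame("side"); cv2.imwrite("pics/side2.png",cv2.resize(p[120:320,150:390],None,fx=3,fy=3))
p,d=env.grab_frame("wrist"); cv2.imwrite("pics/wrist2.png",p)
E
```

```text
[-0.69615249 -0.04765827 -0.27075756]
```

View pics/side2.png

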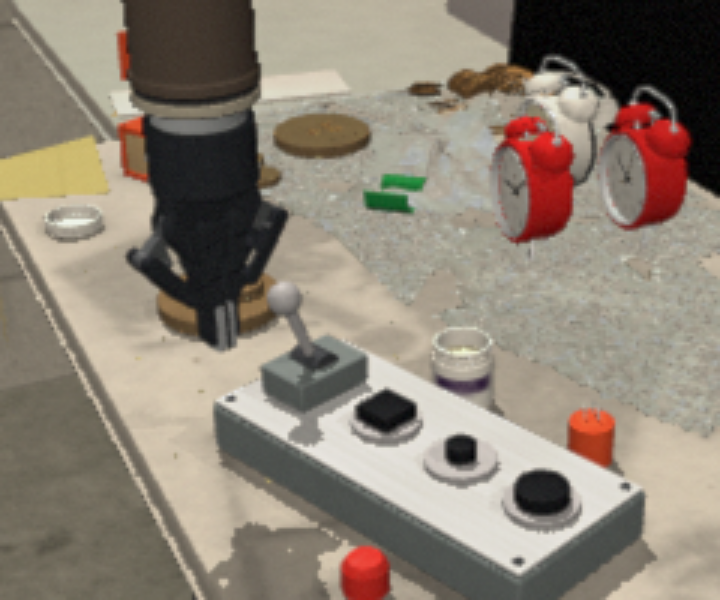

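View pics/wrist2.png

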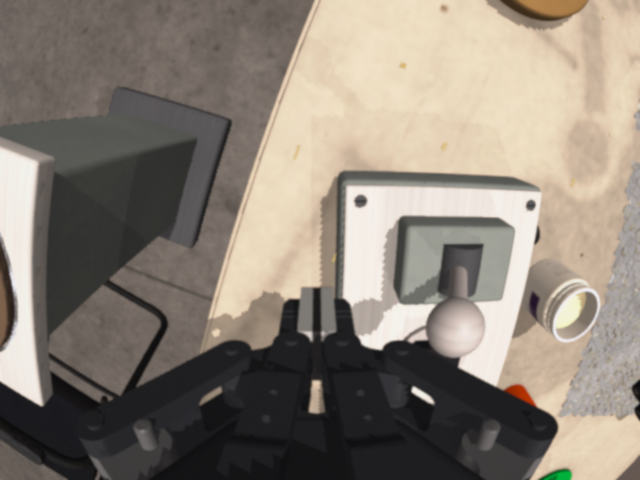

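Call:
step_arm:
  plan:
    - [[0.001,0.01,-0.004,0,0,0],[0.001,0.02,-0.004,0,0,0],[0.001,0.028,-0.004,0,0,0],[0.001,0.036,-0.004,0,0,0],[0.001,0.044,-0.004,0,0,0]]

```text
clock: 2.85
ee_pos: [436.9, 203.8, 131.2]
orientation: [-1.797, -2.576, 0.001]
ft_force: [-1.0, 0.2, 1.2]
gripper_width: 0.1
```

```bash
python3 - <<'E'
from h import *
print(env.get_obs()['ft_force'],env.get_obs()['ee_pos'])
p,d=env.grab_frame("side"); cv2.imwrite("pics/side3.png",cv2.resize(p[120:320,150:390],None,fx=3,fy=3))
E
```

```text
[-0.98870638  0.22053544  1.16202875] [436.93284303 203.77610546 131.1958298 ]
```

View pics/side3.png

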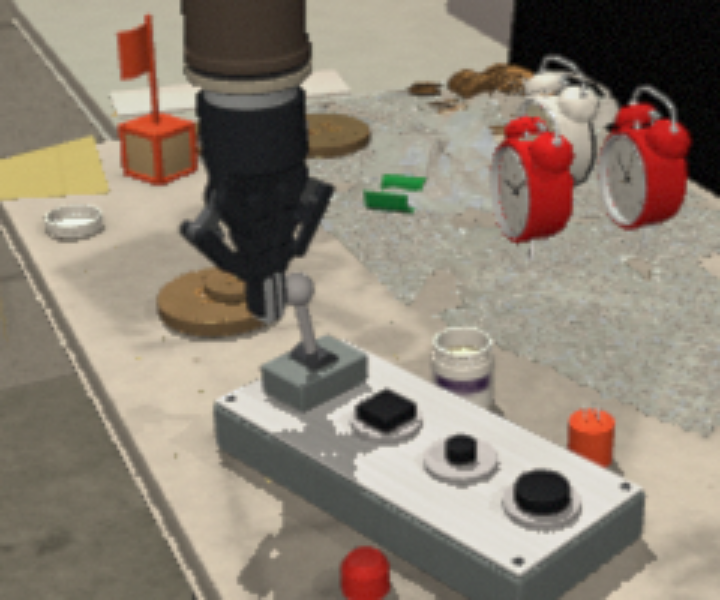

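Call:
step_arm:
  plan:
    - [[0,0.008,0,0,0,0],[0,0.016,0,0,0,0],[0,0.024,0,0,0,0],[0,0.032,0,0,0,0],[0,0.038,0.001,0,0,0]]

```text
clock: 3.52
ee_pos: [473.0, 217.1, 130.3]
orientation: [1.798, 2.576, 0.0]
ft_force: [-0.3, -0.5, 1.0]
gripper_width: -0.1
```

Call:
step_arm:
  plan:
    - [[0,0.002,0,0,0,0],[0,0.004,0,0,0,0]]

```text
clock: 3.78
ee_pos: [475.9, 218.1, 130.1]
orientation: [-1.797, -2.576, 0.001]
ft_force: [-1.8, 0.3, -1.0]
gripper_width: -0.1
```

Call:
step_arm:
  plan:
    - [[0,0.001,0,0,0,0],[0,0.002,0,0,0,0]]

```text
clock: 4.03
ee_pos: [478.0, 218.9, 130.3]
orientation: [-1.798, -2.576, 0.0]
ft_force: [-1.0, 0.4, -0.7]
gripper_width: 0.1
```

Only friction force so far, so keep pushing gently towards the stop.

Call:
step_arm:
  plan:
    - [[0,0.0015,0,0,0,0],[0,0.003,0,0,0,0]]

```text
clock: 4.28
ee_pos: [480.9, 220.0, 130.3]
orientation: [-1.797, -2.577, -0.0]
ft_force: [-1.7, -1.1, -0.7]
gripper_width: -0.2
```

Call:
step_arm:
  plan:
    - [[0,0.001,0,0,0,0],[0,0.002,0,0,0,0]]

```text
clock: 4.53
ee_pos: [481.3, 220.2, 130.0]
orientation: [-1.796, -2.575, 0.004]
ft_force: [-8.2, -2.9, 5.3]
gripper_width: 0.2
```

```bash
python3 - <<'E'
from h import *
print(env.get_obs()['ft_force'],env.get_obs()['ee_pos'])
p,d=env.grab_frame("side"); cv2.imwrite("pics/side4.png",cv2.resize(p[120:320,150:390],None,fx=3,fy=3))
E
```

```text
[-8.17858    -2.8542455   5.31629212] [481.32800917 220.1847311  130.01500751]
```

View pics/side4.png

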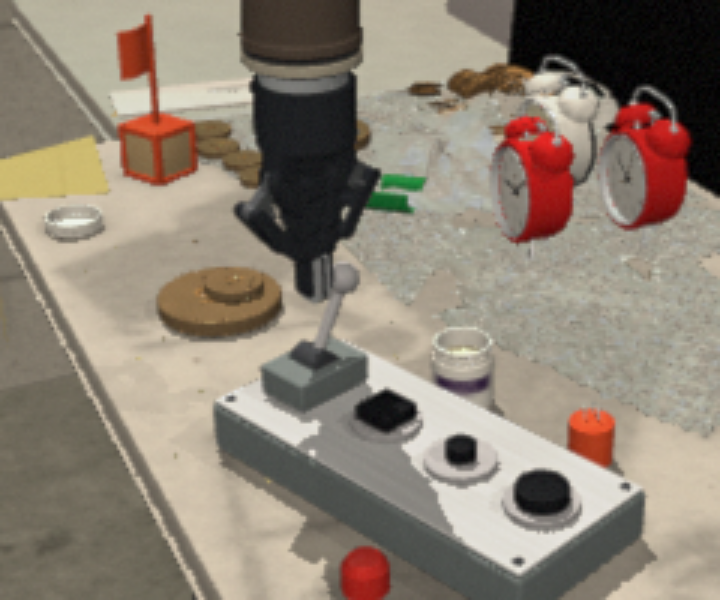

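The lever leans fully away and the force rose to about 9 N, so it is on its stop. Back off and rise.

Call:
step_arm:
  plan:
    - [[0,-0.015,0,0,0,0],[0,-0.03,0,0,0,0],[0,-0.045,-0.01,0,0,0],[0,-0.045,-0.05,0,0,0],[0,-0.045,-0.1,0,0,0]]

```text
clock: 5.2
ee_pos: [439.3, 204.5, 231.6]
orientation: [-1.797, -2.576, 0.002]
ft_force: [0.7, 0.7, 0.1]
gripper_width: 0.2
```

Call:
step_arm:
  plan:
    - [[-0.03,0,0,0,0,0],[-0.06,0.01,0,0,0,0],[-0.09,0.02,0,0,0,0],[-0.09,0.02,0,0,0,0]]

```text
clock: 5.7
ee_pos: [491.1, 125.2, 231.2]
orientation: [1.802, 2.572, 0.001]
ft_force: [0.0, 0.2, -0.4]
gripper_width: 0.1
```

```bash
python3 - <<'E'
from h import *
o=env.get_obs(); print(o['clock'],o['ee_pos'],o['orientation'],o['ft_force'])
for n in ("side","wrist"):
    p,d=env.grab_frame(n); cv2.imwrite(f"pics/{n}5.png",p if n=="wrist" else cv2.resize(p[120:320,150:390],None,fx=3,fy=3))
    np.savez(f"{n}5.npz",p=p,d=d,pos=o['ee_pos'],rv=o['orientation'])
E
```

```text
5.7 [491.10802065 125.19444832 231.20585278] [1.80194383e+00 2.57154298e+00 1.37028999e-03] [ 0.01351629  0.22671251 -0.44506348]
```

View pics/side5.png

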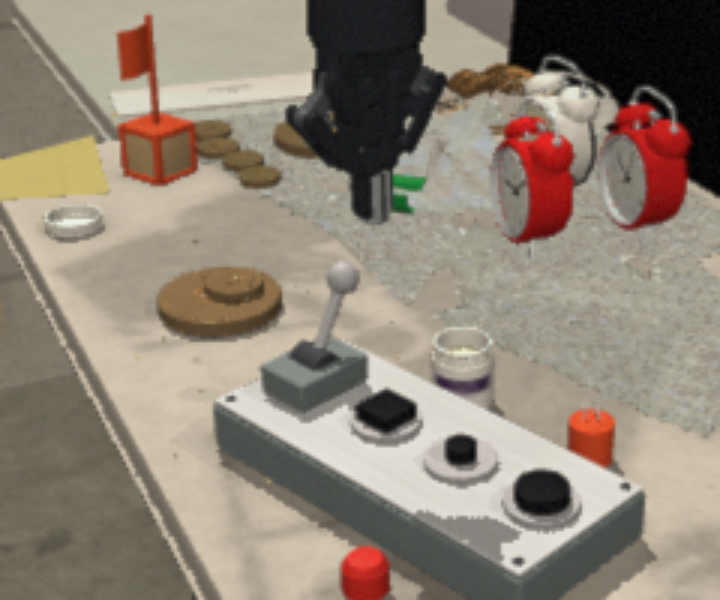

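View pics/wrist5.png

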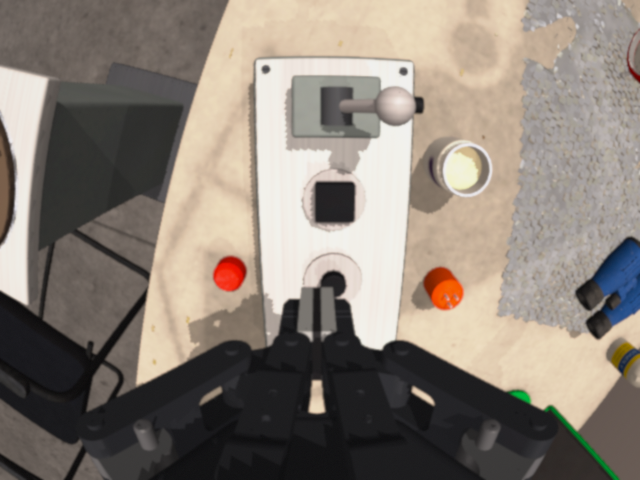

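Wrist view: square cap (335,202), collar circle (335,198), lever ball (395,105). Measuring the button and the lever angle.

```bash
python3 - <<'E'
from h import *
z=np.load('wrist5.npz'); p=z['p'];pos=z['pos'];rv=z['rv']
s=p[170:235,300:370]; k=(s.max(-1)<45).astype(np.uint8)
n,l,st,ce=cv2.connectedComponentsWithStats(k); i=1+st[1:,4].argmax(); c=ce[i]+[300,170]; print(c,st[i])
print('cap top@63',wray(*c,63,pos,rv),'collar@51',wray(334.5,198,51,pos,rv))
Rm=R.from_rotvec(rv).as_matrix()
m=env.camera_model('wrist'); f,cx,cy=K(m); H=np.array(m['hand_eye']); d=z['d']
def wp(u,v):
    # depth along axis
    x,y=u-cx,v-cy; r=np.hypot(x,y); t=r/f; c=np.array([np.tan(t)*x/r,np.tan(t)*y/r,1])*d[int(v),int(u)]
    return Rm@(H[:3,:3]@c+H[:3,3])+pos
for u,v in [(335,202),(325,190),(345,190),(325,214),(345,214),(310,200),(395,105),(280,200)]: print(u,v,wp(u,v).round(1))
sd=np.load('side5.npz')
P=pts('side',sd['d']); q=P[200:224,255:275].reshape(-1,3); q=q[(q[:,2]>116)&(q[:,2]<150)&(q[:,1]>150)&(q[:,1]<270)]
A=np.c_[2*q,np.ones(len(q))]; s=np.linalg.lstsq(A,(q**2).sum(1),rcond=None)[0]; print('ball sphere',s[:3],np.sqrt(s[3]+s[:3]@s[:3]),len(q))
E
```

```text
[334.10344828 201.49353448] [  16   13   37   38 1392]
cap top@63 [503.48692862 137.49384718  63.        ] collar@51 [504.27945507 137.99583146  51.        ]
335 202 [504.4 137.3  62.8]
325 190 [492.9 144.2  63.9]
345 190 [508.4 149.8  63.6]
325 214 [500.1 124.8  63.1]
345 214 [516.  130.5  62.6]
310 200 [485.1 129.   50.6]
395 105 [506.5 222.  141.9]
280 200 [460.6 119.2  46.2]
ball sphere [507.17308734 223.48532444 127.70778064] 11.701466119177903 101
```

Call:
step_arm:
  plan:
    - [[0.007,0.016,0,0,0,0],[0.007,0.016,0.045,0,0,0],[0.007,0.016,0.09,0,0,0],[0.007,0.016,0.125,0,0,0],[0.007,0.016,0.14,0,0,0]]

```text
clock: 6.42
ee_pos: [502.2, 141.0, 88.5]
orientation: [-1.794, -2.577, 0.003]
ft_force: [0.5, -0.1, -0.7]
gripper_width: 0.1
```

Call:
step_arm:
  plan:
    - [[0,0,0.004,0,0,0],[0,0,0.004,0,0,0]]

```text
clock: 6.68
ee_pos: [503.7, 140.2, 87.1]
orientation: [1.797, 2.576, 0.002]
ft_force: [-0.2, -0.6, 0.8]
gripper_width: -0.3
```

```bash
python3 - <<'E'
from h import *
o=env.get_obs(); print(o['clock'],o['ee_pos'],o['orientation'],o['ft_force'])
for n in ("side","wrist"):
    p,d=env.grab_frame(n); cv2.imwrite(f"pics/{n}6.png",p if n=="wrist" else cv2.resize(p[120:320,150:390],None,fx=3,fy=3))
E
```

```text
6.675 [503.65068205 140.24079395  87.10770972] [1.79668791e+00 2.57635560e+00 1.87917043e-03] [-0.18381376 -0.55880185  0.76996215]
```

View pics/side6.png

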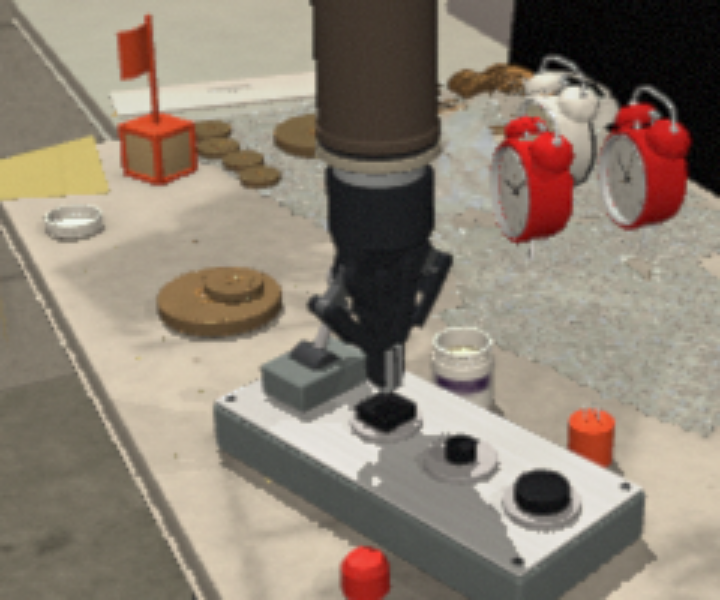

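View pics/wrist6.png

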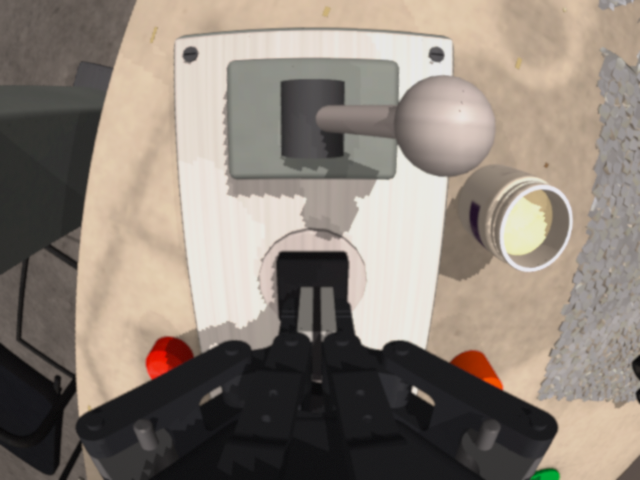

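Fingertips are centred over the square cap, with about 13 mm of gap to it. Descend gently.

Call:
step_arm:
  plan:
    - [[-0.002,0,0.003,0,0,0],[-0.002,0,0.006,0,0,0],[-0.002,0,0.009,0,0,0],[-0.002,0,0.011,0,0,0]]

```text
clock: 7.28
ee_pos: [503.5, 137.8, 75.1]
orientation: [-1.797, -2.576, 0.0]
ft_force: [0.5, 0.0, 0.2]
gripper_width: 0.2
```

Call:
step_arm:
  plan:
    - [[0,0,0.001,0,0,0],[0,0,0.002,0,0,0],[0,0,0.003,0,0,0]]

```text
clock: 7.65
ee_pos: [503.5, 137.8, 72.3]
orientation: [-1.797, -2.576, 0.0]
ft_force: [-0.7, -0.4, 2.3]
gripper_width: -0.0
```

Call:
step_arm:
  plan:
    - [[0,0,0.001,0,0,0],[0,0,0.002,0,0,0]]

```text
clock: 7.9
ee_pos: [503.6, 137.8, 70.3]
orientation: [-1.797, -2.576, -0.0]
ft_force: [-0.9, -0.9, 3.1]
gripper_width: -0.2
```

Call:
step_arm:
  plan:
    - [[0,0,0.001,0,0,0],[0,0,0.002,0,0,0]]

```text
clock: 8.15
ee_pos: [503.6, 137.8, 68.3]
orientation: [-1.797, -2.577, 0.0]
ft_force: [-2.9, -0.2, 4.2]
gripper_width: 0.1
```

Call:
step_arm:
  plan:
    - [[0,0,0.001,0,0,0],[0,0,0.001,0,0,0]]

```text
clock: 8.4
ee_pos: [503.7, 137.8, 68.0]
orientation: [-1.798, -2.576, -0.001]
ft_force: [-5.2, -0.4, 14.4]
gripper_width: 0.1
```

On the stop: 14 N, at the expected 6 mm of travel. Withdraw straight up.

Call:
step_arm:
  plan:
    - [[0,0,-0.004,0,0,0],[0,0,-0.01,0,0,0],[0,0,-0.03,0,0,0],[0,0,-0.07,0,0,0],[0,0,-0.12,0,0,0]]

```text
clock: 9.02
ee_pos: [503.2, 137.6, 188.0]
orientation: [-1.797, -2.576, 0.002]
ft_force: [-0.4, 0.8, 0.3]
gripper_width: -0.3
```

Call:
step_arm:
  plan:
    - [[-0.03,-0.03,-0.02,0,0,0],[-0.03,-0.06,-0.04,0,0,0],[-0.03,-0.08,-0.05,0,0,0],[-0.03,-0.08,-0.05,0,0,0]]

```text
clock: 9.52
ee_pos: [438.6, 81.8, 238.2]
orientation: [1.798, 2.576, 0.003]
ft_force: [0.6, 0.1, -0.6]
gripper_width: 0.3
```

```bash
python3 - <<'E'
from h import *
o=env.get_obs(); print(o['clock'],o['ee_pos'],o['ft_force'],abs(o['joint_vel']).max())
for n in ("side","wrist"):
    p,d=env.grab_frame(n); cv2.imwrite(f"pics/{n}7.png",p)
    if n=="side":
        P=pts('side',d); P0=pts('side',np.load('side0.npz')['d']); cv2.imwrite("pics/side7.png",cv2.resize(p[120:320,150:390],None,fx=3,fy=3))
        for nm,u,v in [('sq',279,256),('small',303,270),('wide',331,284),('cap',272,312),('plug',346,266),('bottle',475,360),('med',227,216),('jar',304,236)]: print(nm,P0[v,u].round(1),P[v,u].round(1))
        q=P[200:224,255:275].reshape(-1,3); q=q[(q[:,2]>116)&(q[:,2]<150)&(q[:,1]>150)&(q[:,1]<270)]
        A=np.c_[2*q,np.ones(len(q))]; s=np.linalg.lstsq(A,(q**2).sum(1),rcond=None)[0]; print('ball',s[:3])
E
```

```text
9.525 [438.5843918   81.7752861  238.17233575] [ 0.64506703  0.10816218 -0.5554574 ] 0.046427024600822764
sq [502.3 130.1  62.2] [502.6 130.8  61.7]
small [524.4  54.9  63. ] [524.8  55.8  62.4]
wide [552.9 -15.4  62.2] [552.9 -15.4  62.2]
cap [430.    6.4  18.9] [429.1   4.1  20.9]
plug [642.9  70.2  29.1] [641.6  68.1  30.7]
bottle [ 664.  -306.5   56.7] [ 663.3 -307.    57.4]
med [484.6 443.   22.3] [483.8 440.4  23.6]
jar [609.2 217.1  42. ] [610.  218.7  41. ]
ball [507.59095806 224.46100378 127.54480763]
```

View pics/side7.png

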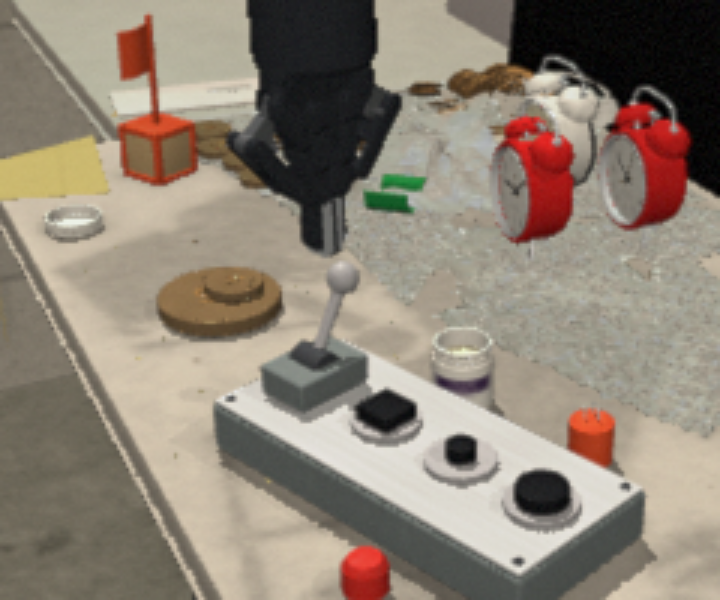

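The lever is over, the cap is back out, everything else is in place and the tool is clear. Handing in.

```bash
python3 -c "
from cell import env; print(env.hand_in())"
```

```text
the job is handed in; nothing more can be done
None
```

I pushed the toggle lever all the way over, then pressed the square button once and withdrew. I handed the job in with the arm clear, about 10 s into the 40 s allowed.

- **Lever:** I pushed it with the closed fingertips until it met its stop, where the force rose to about 9 N. Afterwards the ball measured (507, 224, 128) mm, which matches the full lean away from the robot, and it had not moved by the last check.
- **Square button:** I pressed it only once the lever was over. It went in about 6 mm, and the force then rose to 14 N against its stop. After I withdrew, its top was back within 1 mm of its starting height.
- **Everything else:** I did not touch the two round buttons. The bystanders I spot-checked (red cap, plug, jar, glue bottle and the medallions) read within about 3 mm of their first readings. That is about the noise of the measurement, so I take them as unmoved.

The side and wrist cameras first disagreed by about 8 mm on where the square button was. A second wrist view from closer settled it before the press. No check failed.

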